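# Clamp the model board and hold the straightedge on the line

### The arm

A 6-joint arm with a two-finger parallel gripper is mounted at the origin on the work surface. World frame = base frame: x ahead of the robot, y to its left, z up, the work surface at z = 0. Lengths are in mm, angles in degrees, forces in N, time in s.
With the tool pointing down it reaches from about 325 to 750 mm from the base axis. Payload 7.6 kg.
Tool frame: the origin (TCP) lies at the very end of the fingers, on their centre line; the grasp point (between the pads) lies 19 mm behind it; z points along the fingers, y is the line along which they close (so a half turn about z gives the same grasp; the last joint's range is limited). The gripper opens to 85 mm and grips with 20 to 120 N. Pads are 22 mm wide; open, the fingers measure 114 mm over their backs; the gripper's body (76 mm by 85 mm) begins 54 mm behind the grasp point. The pads swing forward as they close: fully open they stand 13 mm farther back than shut.
Start: joints at [-79.773, 2.991, 80.254, -0, 96.75, -4.028], TCP at [129.3, -508.849, 231.323] pointing down, gripper open.
Joint ranges: [-166.34, 166.34], [-52.06, 124.39], [6.96, 135.62], [-60.46, 240.46], [14.63, 156.25], [-167.68, 167.68]. Speed limits (degrees/s): [147.25, 147.25, 172.46, 180, 180, 180].

### API

Orientations are given as [roll, pitch, yaw] about the fixed x, y, z axes, in that order (R = Rz(yaw) Ry(pitch) Rx(roll)).
In Python, from rig import arm, snapshot, camera_model, order gives the robot as it stands.
- The arm moves only by the tool step_arm, never from a script. Its argument "rows" is one flat list of numbers, 7 for each row, row after row: the turn, a rotation vector about the tool's x, y, z in rad, then the shift along the tool's x, y, z in cm, then the finger opening in cm, from 0 to 8.54. In form: [rx, ry, rz, dx, dy, dz, hand, rx, ry, rz, dx, dy, dz, hand, ...]. A call has exactly 5 rows; each row is the pose to reach, as a shift and turn from the pose commanded when the call began, along the tool's axes at that moment; what a row does not reach only later rows make up. A row lasts 1/12 s, in which the tool goes at most 41.7 mm and 7.16 degrees, less where a joint would pass 70% of its speed; a pose out of reach is approached as far as the arm can. A call with a gripper value outside its range is refused whole. The fingers move at their own pace and stop on an object; "squeeze" is the grip in N (left out, the last holds). Time passes only in rows, so rows that repeat a pose let the fingers close, or fill a call up. It gives the time, the measured TCP pose, the force, the opening and the grip force at its end, in the units of the state.
- arm.observe(): the state, without advancing time (a new reading comes with each control period).
- snapshot(name): name is "side" or "top" or "wrist"; returns (picture, depth): 420x560x3 uint8, red, green, blue; 420x560 float32, mm along the optical axis (not along the pixel's ray), 0 where there is no reading.
- camera_model(name): a dict with "K" (3x3 intrinsics, pixels), "rvec" (rotation vector, rad) and "tvec" (3), from world to camera coordinates, as OpenCV has them; the wrist camera has in their place "tool_from_camera" (4x4, takes a point from camera to tool coordinates, whose origin is the TCP and whose axes are the flange's). Camera axes: x right, y down, z forward; pixel columns grow to the right and rows downward; lengths in mm; the calibration is good to about 2 mm. A picture is of the moment at which its call begins: read the wrist's pose just before it. camera_model takes no time and is no camera call.
- order.finish_job(): hands the job in; it is judged then, once.
The state is a dict: "clock": time; "qpos": joint angles; "qd": joint speeds; "joint_torque": joint torques, N m; "tcp_pos": TCP position; "ee_rot": TCP orientation; "force": force on the tool from outside, world axes, zero at the start; "wrist_torque": the same for the moment, N m; "finger_gap": finger opening in mm; "gripper_force": force on a finger pad.
Only numpy, scipy, OpenCV 4.12 (cv2) and the standard library are available. Lean on these libraries where they do the work, as an engineer would, in place of code of your own. Each camera call takes 0.05 s, during which the arm holds its last target. There are 200 camera calls.

### The job

Without shifting the brick-model board or disturbing the things around, turn the marking jig's red clamp crank clockwise (seen from above) until its rubber foot comes down on the board, and give it a further quarter to half turn so that the board is held firmly. Then take the upright red handle of the spring-return straightedge, pull it out towards the near end of the jig until the straightedge's front (black) edge lies on the red line of the board, and keep it there: finish while still holding the handle, so that the line can be drawn.

Things in the scene. Friction and masses are not known exactly. Their poses are not given: they have to be found in the camera images.
- jig: marking jig fixed to the table: plywood bed 310 (x) x 330 (y) x 15 mm; origin at the centre of its underside. Its -x end is the near one, towards the robot; it may be turned a little about the vertical. Left on it (+y) stands the green C-frame of the screw clamp (column 36 x 30 mm at [0.030, 0.125], top 115 mm over the table), right (y = -0.13) the rail of the straightedge. Black rail ends, 49 mm tall, stand at x = -0.143 and +0.143 of the jig.
- crank_axis (a point): point on the clamp's vertical crank axis, at jig [0.030, 0.065, 0.155]; about it the crank's grip goes round in a level circle of 45 mm radius
- crank_grip (a point): centre of the crank's upright red grip: a pin of 16 mm diameter standing from 133 mm to 183 mm over the table, this point being 161 mm over it; the flat crank arm below it has its top at 135 mm. The grip is fixed to the arm, so it turns on itself as the crank goes round (it slips in the fingers). Its height stays the same.
- crank (a joint): crank angle in rad, growing clockwise seen from above, end stops at -2 and 9.2; it starts between -1.25 and 1.25. The foot sinks 8 mm a turn and touches the board at 4.71; beyond that a spring in the foot presses with about 7.6 N per rad. The crank stays where it is left and needs about 2.5 to 4 N at the grip.
- foot: round black rubber foot of the clamp, 28 mm diameter, under the C-frame's arm; origin at the centre of its underside; it presses straight down on the board
- board: loose fibreboard, 200 (x) x 150 (y) x 9 mm, lying on the jig's bed square to it; its place along the jig varies by 25 mm either way; origin at the centre of its underside, x as the jig's. Two courses of hard brown clay bricks, 6 mm high, are fixed on it, the first beginning 30 mm beyond (-x) the red line; the straightedge would push against them.
- red_line (a point): middle of the 3 mm wide red line across the board's top, which runs along the board's y; axes are the board's
- straightedge: the spring-return straightedge: black carriage 50 x 50 mm on two steel rods, with an aluminium bar reaching left over the board and an upright red handle; origin under the handle, on the bed's top. It slides only along the jig's x, from home (origin at jig x = +0.070) up to 130 mm towards -x; the red line lies 60 to 110 mm out. A spring pulls it home with 3.6 N at home, and 0.6 N more for each 10 mm (about 10 N at 110 mm); let go, it runs home.
- front_edge (a point): middle of the front (-x) edge of the aluminium straightedge, painted black at that edge. The bar is 25 mm wide, 5 mm thick, lies along the jig's y and passes 4 mm over the board. The edge is on the line when this point and red_line have the same x in the board's frame.
- handle (a point): upright red handle of the straightedge, a post of 18 mm diameter on the black carriage at the bar's right end, from 58 mm to 110 mm over the table (carriage top 58 mm); this point is on its axis, at the height to grip, 88 mm over the table; it lies 20 mm to +x of the front edge and moves only along the jig's x
- eraser_mid (a point): white and blue eraser, 34 x 18 x 12 mm, lying on the bed's front left corner; a bystander to be left alone; this point is its centre
- glue_mid (a point): white glue bottle with orange cap, 38 mm across, 85 mm tall, standing on the bed's back left corner; a bystander to be left alone; this point is its centre
- tape_mid (a point): yellow and black tape measure case, 70 x 36 x 66 mm; a bystander to be left alone; this point is its centre
- phone_mid (a point): dark phone lying flat, 155 x 74 x 9 mm; a bystander to be left alone; this point is its centre
- case_mid (a point): white earphone case with a red dot, 55 x 48 x 24 mm; a bystander to be left alone; this point is its centre
- knife_mid (a point): orange craft knife, closed, 150 x 24 x 16 mm; a bystander to be left alone; this point is its centre

How it is judged (in metres and radians):
On the way, in this order (a step that is already met when the one before it is completed fails the run):
1. the clamp's foot presses on the board, with the straightedge still home (contact force between foot and board above 5 N and distance of front_edge from where it was at the start of the episode below 0.02 m), for 0.2 s.
2. the straightedge's front edge is on the red line, the board still clamped (x of front_edge in the frame of red_line between -0.004 and 0.004 m and contact force between foot and board above 5 N), for 0.2 s.
At the end, for the whole second after the job is handed in: The straightedge's front edge is at rest within 4 mm of the red line's middle, the robot's fingers still holding its handle (over 2 N) against the spring, while the clamp's foot presses on the board with more than 5 N and the board lies within 8 mm of where it was (all of step 2 and contact force between the fingers and straightedge above 2 N and linear speed of straightedge below 0.01 m/s and distance of red_line from where it was at the start of the episode below 0.008 m); the arm keeps its last pose, push and grip.
It fails at once if the board is shifted by more than 8 mm (distance of red_line from where it was at the start of the episode above 0.008 m).
It fails at once if a bystander is moved by more than 30 mm (distance of any of eraser_mid, glue_mid, tape_mid, phone_mid, case_mid, knife_mid from where it was at the start of the episode above 0.03 m).
It also fails if it takes over 58 s, if anything falls off the work surface, if the arm or the gripper's body presses on something with over 40 N, if the wrist force passes 120 N, or if a joint passes its speed limit or range.

## Working session

There is one attempt and no reset: what is moved stays moved. The work goes in short steps, Python scripts to look and compute and a tool call to move; the robot and the scene stay as the last step left them, time stands still between calls to the robot, and variables do not carry over. Pictures are saved under pics/ and viewed, at most 10 in all, crops included, and the job is handed in when it is done.

Besides the shell and the picture viewer there is one more tool, called after "Request:" as a command line: name --argument value ..., lists and objects as JSON in quotes. step_arm: Moves the arm, as the interface text tells. Its arguments: {"type":"object","properties":{"rows":{"type":"array","items":{"type":"number"}},"squeeze":{"type":"number"}},"required":["rows"]}

```bash
ls; mkdir -p pics; cat > h.py <<'E'
import numpy as np,cv2
from rig import arm,snapshot,camera_model,order
from scipy.spatial.transform import Rotation as R
def snap(n,f):
    s=arm.observe();p,d=snapshot(n);cv2.imwrite('pics/'+f+'.png',p[:,:,::-1]);np.savez('pics/'+f,p=p,d=d,pos=s['tcp_pos'],rot=s['ee_rot']);return p,d
def cam(n,f=None):
    m=camera_model(n);K=np.array(m['K'])
    if n!='wrist':
        Rc=cv2.Rodrigues(np.array(m['rvec'],float))[0];t=np.array(m['tvec'],float).ravel();return K,Rc.T,-Rc.T@t
    z=np.load('pics/'+f+'.npz');T=np.array(m['tool_from_camera']);Rt=R.from_euler('xyz',z['rot'],degrees=True).as_matrix()
    return K,Rt@T[:3,:3],Rt@T[:3,3]+z['pos']
def atz(n,u,v,z,f=None):
    K,A,c=cam(n,f);r=A@np.linalg.inv(K)@[u,v,1];return c+r*(z-c[2])/r[2]
def atd(n,u,v,d,f=None):
    K,A,c=cam(n,f);return c+A@np.linalg.inv(K)@[u,v,1]*d
E
python3 - <<'E'
from h import *
print(arm.observe())
snap('top','t0');snap('side','s0')
for n in('top','side'):print(n,cam(n))
E
```

```text
pics
{'clock': 0.0, 'qpos': array([-7.97737415e+01,  3.02986380e+00,  8.03144746e+01,  1.70154045e-03,
        9.67488448e+01, -4.02719429e+00]), 'qd': array([-0.05459973,  0.02988139, -0.02265946,  0.06810692,  0.02205576,
        0.00026071]), 'joint_torque': array([ 8.08784148e-05, -3.81665611e+01, -3.60190558e+01, -3.85063936e-05,
        6.25476823e-03,  2.85063595e-05]), 'tcp_pos': array([ 129.24359098, -508.52964721,  230.43544142]), 'ee_rot': array([-1.79907166e+02, -8.23014434e-03,  1.42536447e+01]), 'force': array([ 0.35919121, -0.54782071,  0.13481409]), 'wrist_torque': array([-0.02139359, -0.01785791,  0.06123846]), 'gripper_force': 0.0, 'finger_gap': 85.58456245211579}
top (array([[388.98328471,   0.        , 285.34442254],
       [  0.        , 388.98328471, 213.51644709],
       [  0.        ,   0.        ,   1.        ]]), array([[-0.01893497, -0.99800084,  0.06029753],
       [-0.99932484,  0.01699196, -0.0325751 ],
       [ 0.0314854 , -0.06087363, -0.99764877]]), array([ 502.31586307,   16.69837681, 1067.45202866]))
side (array([[537.40529439,   0.        , 293.94609061],
       [  0.        , 537.40529439, 216.50689416],
       [  0.        ,   0.        ,   1.        ]]), array([[ 0.99377334, -0.07103675,  0.08583895],
       [-0.11051682, -0.53052076,  0.84043665],
       [-0.01416254, -0.84469018, -0.53506815]]), array([  440.87911971, -1045.06561089,   773.4565371 ]))
```

View pics/t0.png

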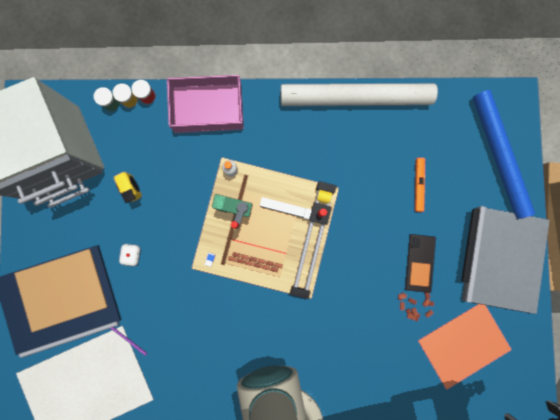

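View pics/s0.png

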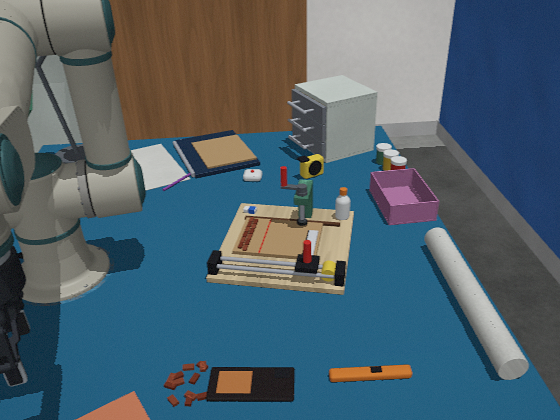

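The top view shows the jig with its centre at about (265,228), the crank grip at about (236,225) and the handle at about (323,213). The side view agrees. I'll enlarge both.

```bash
python3 - <<'E'
from h import *
t=cv2.imread('pics/t0.png')[150:305,185:345];cv2.imwrite('pics/t0c.png',cv2.resize(t,None,fx=3.8,fy=3.8,interpolation=cv2.INTER_CUBIC))
s=cv2.imread('pics/s0.png')[155:300,200:365];cv2.imwrite('pics/s0c.png',cv2.resize(s,None,fx=4,fy=4,interpolation=cv2.INTER_CUBIC))
E
```

```text
(no output)
```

View pics/t0c.png

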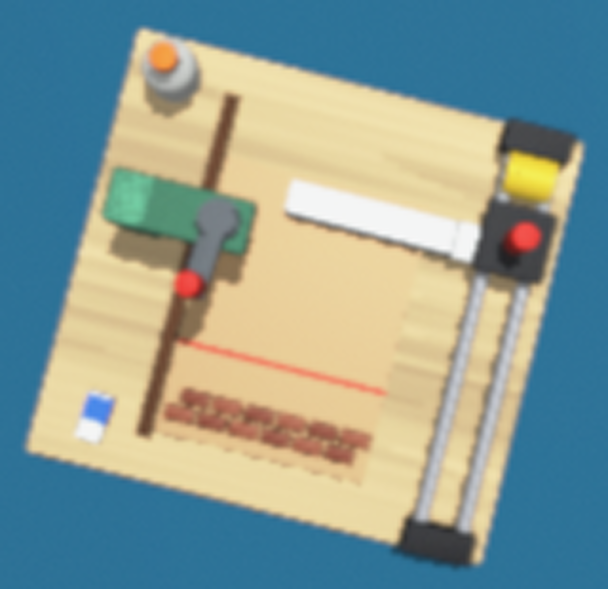

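View pics/s0c.png

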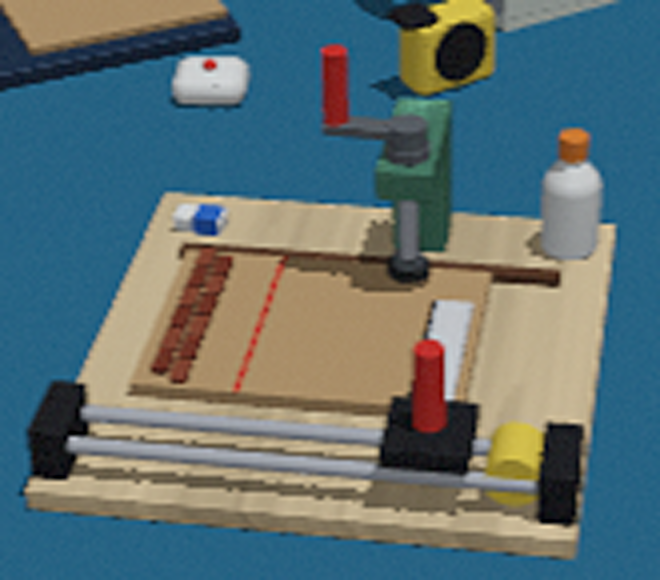

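```bash
python3 - <<'E'
from h import *
T=lambda u,v,z:atz('top',185+u/3.8-.37,150+v/3.8-.37,z)
S=lambda u,v,z:atz('side',200+u/4-.37,155+v/4-.37,z)
c=np.array([T(*p,15) for p in[(140,28),(583,143),(481,564),(27,452)]])
o=c.mean(0);e=(c[0]+c[1]-c[2]-c[3]);yaw=np.arctan2(e[1],e[0]);e2=c[0]+c[3]-c[1]-c[2]
print('corners',c.round(1),'o',o,np.degrees(yaw),np.degrees(np.arctan2(e2[1],e2[0]))-90,np.linalg.norm(e)/2,np.linalg.norm(e2)/2)
c2=np.array([S(*p,15) for p in[(615,226),(577,540),(28,490),(167,195)]]);print('side corners',c2.round(1),c2.mean(0))
M=np.array([[np.cos(yaw),-np.sin(yaw)],[np.sin(yaw),np.cos(yaw)]])
J=lambda p:(M.T@(p[:2]-o[:2])).round(1)
W=lambda x,y:(M@[x,y]+o[:2]).round(1)
print('grip',J(T(188,284,183)),J(S(335,52,183)),'axis',W(30,65),'handle',J(T(525,237,110)),J(S(428,347,110)),W(70,-130))
for p in[(180,341),(386,393)]:print('line',J(T(*p,24)))
for p in[(285,260),(238,390)]:print('lineS',J(S(*p,24)))
print('edge tip',J(T(287,212,33)),J(T(452,258,33)))
E
```

```text
corners [[ 723.   153.3   15. ]
 [ 635.4 -163.2   15. ]
 [ 337.6  -82.8   15. ]
 [ 423.   235.    15. ]] o [529.75358675  35.59382778  15.        ] -15.177890123405344 -15.250477119534295 309.68347093519975 328.7547366019819
side corners [[ 723.   151.8   15. ]
 [ 637.1 -162.4   15. ]
 [ 339.9  -80.7   15. ]
 [ 426.6  232.5   15. ]] [531.65170148  35.31140072  15.        ]
grip [-14.8  67.3] [-13.   66.9] axis [575.7  90.5] handle [  68.9 -129.4] [  69.4 -127.7] [ 563.3 -108.2]
line [-53.6  79.4]
line [-53.8 -69.8]
lineS [-51.8  78.6]
lineS [-52.4 -64.9]
edge tip [52.1 28.7] [ 49.2 -91.4]
```

The jig is at about (530.5, 35.5) with yaw -15.2°. The crank grip is at jig (-14, 67), radius 45, which fits. The handle is at (69, -129), and the line is at jig x ≈ -53. Next I move over the crank grip, at about world (534, 103).

Request:
step_arm --rows '[0,0,0,2.7,-2.5,0,8.5,0,0,0,5.4,-5.0,0,8.5,0,0,0,8.1,-7.5,0,8.5,0,0,0,10.8,-10,0,8.5,0,0,0,13.5,-12.5,0,8.5]' --squeeze 40

```text
clock: 0.52
tcp_pos: [229.8, -352.8, 230.8]
ee_rot: [-180.0, 0.0, 14.2]
force: [1.5, -0.3, -1.0]
finger_gap: 84.8
gripper_force: 0.0
```

Request:
step_arm --rows '[0,0,0,2.7,-2.5,0,8.5,0,0,0,5.4,-5.0,0,8.5,0,0,0,8.1,-7.5,0,8.5,0,0,0,10.8,-10,0,8.5,0,0,0,13.5,-12.5,0,8.5]'

```text
clock: 0.93
tcp_pos: [329.9, -198.3, 231.1]
ee_rot: [180.0, -0.0, 14.2]
force: [0.2, 0.3, -0.6]
finger_gap: 85.0
gripper_force: 0.0
```

Request:
step_arm --rows '[0,0,-0.12,2.7,-2.5,0,8.5,0,0,-0.24,5.4,-5.0,0,8.5,0,0,-0.36,8.1,-7.5,0,8.5,0,0,-0.48,10.8,-10,0,8.5,0,0,-0.6,13.5,-12.5,0,8.5]'

```text
clock: 1.35
tcp_pos: [430.0, -43.8, 231.1]
ee_rot: [-180.0, 0.0, 49.0]
force: [0.5, -0.5, 0.2]
finger_gap: 84.8
gripper_force: 0.0
```

Request:
step_arm --rows '[0,0,-0.1,3.6,-0.4,0,8.5,0,0,-0.2,7.2,-0.8,0,8.5,0,0,-0.3,10.8,-1.2,0,8.5,0,0,-0.4,14.4,-1.6,0,8.5,0,0,-0.457,18.1,-2.0,0,8.5]'

```text
clock: 1.77
tcp_pos: [534.6, 105.1, 230.8]
ee_rot: [-180.0, 0.0, 75.1]
force: [0.9, 0.5, 0.1]
finger_gap: 84.8
gripper_force: 0.0
```

```bash
python3 - <<'E'
from h import *
p,d=snap('wrist','w1');print(arm.observe()['tcp_pos'],arm.observe()['ee_rot']);print(cam('wrist','w1'))
E
```

```text
[536.54759889 109.60307069 228.90946159] [-1.79851208e+02 -9.10162190e-02  7.54283106e+01]
(array([[313.50359164,   0.        , 282.620098  ],
       [  0.        , 313.50359164, 205.68918574],
       [  0.        ,   0.        ,   1.        ]]), array([[ 9.66966745e-01, -2.40817608e-01, -8.35595242e-02],
       [-2.54901913e-01, -9.14271085e-01, -3.14854565e-01],
       [-5.73533635e-04,  3.25753377e-01, -9.45454604e-01]]), array([556.35952078, 186.54079481, 372.90601061]))
```

View pics/w1.png

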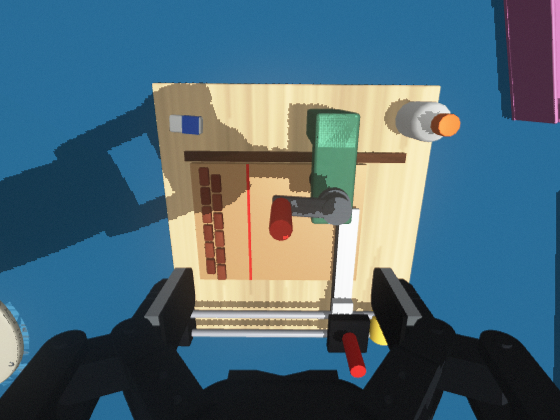

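The wrist view shows the grip's top disc at about (281,229), the hub at about (338,205), the handle top at (358,370), and the red line from (249,165) to (251,279).

```bash
python3 - <<'E'
from h import *
import h
z=dict(np.load('pics/w1.npz'));print(z['pos'],z['rot']);z['pos']=np.array([534.1,103.4,231.3]);z['rot']=np.array([180,0,74.8]);np.savez('pics/w1',**z)
T=lambda u,v,zz:atz('wrist',u,v,zz,'w1')
a=np.radians(-15.2);M=np.array([[np.cos(a),-np.sin(a)],[np.sin(a),np.cos(a)]])
J=lambda p:(M.T@(p[:2]-[530.5,35.5])).round(1)
for n,u,v,zz in[('grip',281,229,183),('hub',338,205,135),('handle',358,370,110),('l1',249,165,24),('l2',251,279,24),('cBL',153,84,15),('cFL',439,86,15),('edge',333,210,31)]:
    p=T(u,v,zz);print(n,p.round(1),J(p))
d=z['d'];print([(u,v,d[v,u]) for u,v in[(281,229),(281,205),(338,205),(251,222)]]);print(atd('wrist',281,232,d[232,281],'w1'),atd('wrist',338,205,d[205,338],'w1'))
E
```

```text
[534.64748129 105.10860426 230.76817745] [-1.79967637e+02  2.60381096e-02  7.51219070e+01]
grip [533.9 106.  183. ] [-15.2  68.9]
hub [577.9  94.4 135. ] [30.3 69.3]
handle [ 562.4 -106.   110. ] [  67.9 -128.2]
l1 [500.9 125.3  24. ] [-52.1  78.9]
l2 [459.9 -16.8  24. ] [-54.5 -69. ]
cBL [426.3 234.1  15. ] [-152.6  164.4]
cFL [720.7 152.7  15. ] [152.8 163. ]
edge [580.6  50.6  31. ] [44.4 27.7]
[(281, 229, np.float32(206.39642)), (281, 205, np.float32(231.04759)), (338, 205, np.float32(248.98764)), (251, 222, np.float32(376.97336))]
[533.33514017 104.07380943 183.40842397] [577.68719539  95.50880006 137.8544276 ]
```

The grip is at (534, 104), with z matching at 183, and the tool is already over it. I descend to TCP z ≈ 145 and close.

Request:
step_arm --rows '[0,0,0,0,0,3,8.5,0,0,0,0,0,6,8.5,0,0,0,0,0,8.6,8.5,0,0,0,0,0,8.6,8.5,0,0,0,0,0,8.6,1.0]' --squeeze 40

```text
clock: 2.23
tcp_pos: [533.2, 103.2, 144.2]
ee_rot: [-179.8, 0.1, 74.8]
force: [-0.1, 0.7, -0.4]
finger_gap: 75.0
gripper_force: 0.0
```

Request:
step_arm --rows '[0,0,0,0,0,0,0.8,0,0,0,0,0,0,0.8,0,0,0,0,0,0,0.8,0,0,0,0,0,0,0.8,0,0,0,0,0,0,0.8]'

```text
clock: 2.65
tcp_pos: [532.7, 104.1, 146.5]
ee_rot: [-179.8, -0.0, 74.9]
force: [-1.0, -1.8, 9.9]
finger_gap: 15.3
gripper_force: 38.8
```

Request:
step_arm --rows '[0,0,0,0,0,0,0.8,0,0,0,0,0,0,0.8,0,0,0,0,0,0,0.8,0,0,0,0,0,0,0.8,0,0,0,0,0,0,0.8]'

```text
clock: 3.07
tcp_pos: [532.8, 104.1, 146.6]
ee_rot: [-179.8, -0.0, 74.9]
force: [-11.0, 1.9, 7.2]
finger_gap: 15.1
gripper_force: 39.6
```

The pin is held (gap 15 mm, 40 N). Tool x is jig +y and tool y is jig +x, so I turn the crank clockwise in quarter-turns.

Request:
step_arm --rows '[0,0,0,1.39,0.22,0,0.8,0,0,0,2.65,0.86,0,0.8,0,0,0,3.64,1.85,0,0.8,0,0,0,4.28,3.11,0,0.8,0,0,0,4.5,4.5,0,0.8]' --squeeze 30

```text
clock: 3.48
tcp_pos: [587.8, 140.8, 146.5]
ee_rot: [-179.7, -0.4, 75.1]
force: [-8.8, 19.3, 5.0]
finger_gap: 15.2
gripper_force: 39.5
```

Request:
step_arm --rows '[0,0,0,0.3,1.2,0,0.8,0,0,0,-0.33,2.47,0,0.8,0,0,0,-1.32,3.46,0,0.8,0,0,0,-2.58,4.1,0,0.8,0,0,0,-3.97,4.32,0,0.8]' --squeeze 30

```text
clock: 3.9
tcp_pos: [621.2, 87.5, 146.2]
ee_rot: [180.0, -0.2, 74.9]
force: [-2.9, 6.8, 2.3]
finger_gap: 14.9
gripper_force: 39.2
```

```bash
python3 - <<'E'
from h import *
s=arm.observe();print({k:np.round(s[k],1) for k in('clock','tcp_pos','ee_rot','force','finger_gap')})
snap('wrist','w2')
s=arm.observe();print({k:np.round(s[k],1) for k in('clock','tcp_pos','ee_rot','force','finger_gap')})
E
```

```text
{'clock': np.float64(3.9), 'tcp_pos': array([621.2,  87.5, 146.2]), 'ee_rot': array([180. ,  -0.2,  74.9]), 'force': array([-2.9,  6.8,  2.3]), 'finger_gap': np.float64(14.9)}
{'clock': np.float64(4.0), 'tcp_pos': array([620.6,  84.6, 146.2]), 'ee_rot': array([-1.80e+02, -1.00e-01,  7.48e+01]), 'force': array([-2.5,  2.4,  2.4]), 'finger_gap': np.float64(15.2)}
```

View pics/w2.png

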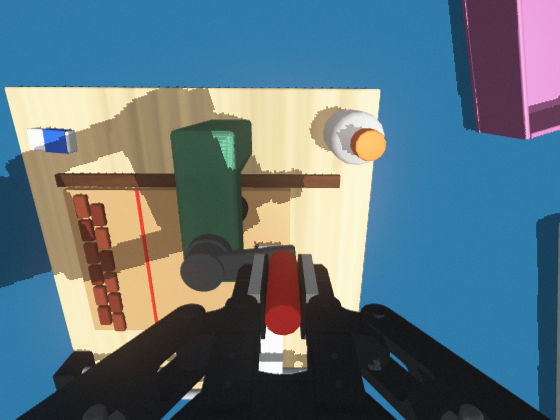

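The wrist view shows the pin well seated between the pads (at about 283,290), with the crank arm pointing to +x at about 178°. The TCP chord of 90 mm puts the effective axis at (576.7, 94.5). Continuing.

Request:
step_arm --rows '[0,0,0,-1.66,-0.2,0,0.8,0,0,0,-2.92,-0.84,0,0.8,0,0,0,-3.91,-1.83,0,0.8,0,0,0,-4.55,-3.09,0,0.8,0,0,0,-4.77,-4.48,0,0.8]'

```text
clock: 4.37
tcp_pos: [567.0, 44.4, 146.3]
ee_rot: [179.5, 0.4, 74.4]
force: [11.2, -12.2, -1.3]
finger_gap: 15.1
gripper_force: 39.3
```

Request:
step_arm --rows '[0,0,0,0.22,-1.39,0,0.8,0,0,0,0.86,-2.65,0,0.8,0,0,0,1.85,-3.64,0,0.8,0,0,0,3.11,-4.28,0,0.8,0,0,0,4.5,-4.5,0,0.8]'

```text
clock: 4.78
tcp_pos: [533.1, 104.5, 146.3]
ee_rot: [179.9, 0.2, 74.7]
force: [2.3, -10.7, 2.0]
finger_gap: 15.0
gripper_force: 38.9
```

One full turn is done. I add 45° more, to about 7.0 rad.

Request:
step_arm --rows '[0,0,0,0.7,0.06,0,0.8,0,0,0,1.39,0.22,0,0.8,0,0,0,2.04,0.49,0,0.8,0,0,0,2.65,0.86,0,0.8,0,0,0,3.18,1.32,0,0.8]'

```text
clock: 5.2
tcp_pos: [550.3, 137.8, 146.1]
ee_rot: [-179.3, -0.2, 75.0]
force: [-26.6, 20.9, 12.3]
finger_gap: 14.4
gripper_force: 29.5
```

Request:
step_arm --rows '[0,0,0,0,0,0,0.8,0,0,0,0,0,0,0.8,0,0,0,0,0,0,0.8,0,0,0,0,0,0,0.8,0,0,0,0,0,0,0.8]'

```text
clock: 5.62
tcp_pos: [551.3, 138.9, 146.2]
ee_rot: [-179.5, -0.4, 75.1]
force: [-17.6, 20.8, 8.3]
finger_gap: 14.4
gripper_force: 29.8
```

```bash
python3 - <<'E'
from h import *
snap('side','s2');s=cv2.imread('pics/s2.png')[155:300,200:365];cv2.imwrite('pics/s2c.png',cv2.resize(s,None,fx=4,fy=4,interpolation=cv2.INTER_CUBIC))
E
```

```text
(no output)
```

View pics/s2c.png

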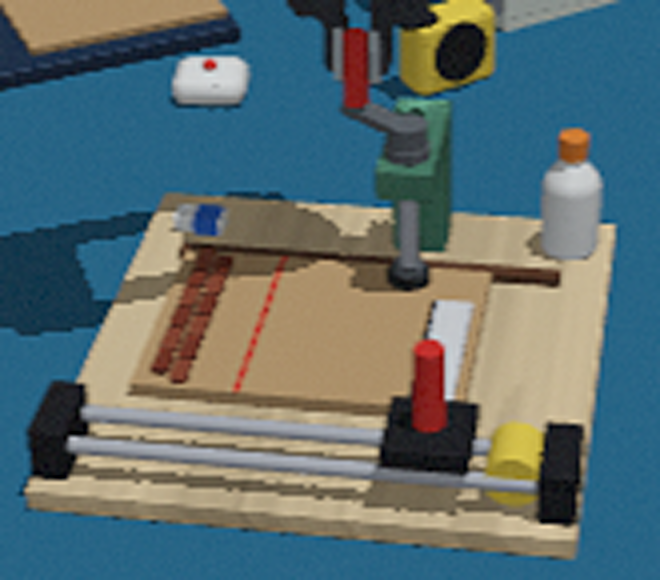

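The side view shows the foot (410,272) down on the board, the board and red line unmoved, and the crank about 45° past the start. I release, rise, and go to the handle.

Request:
step_arm --rows '[0,0,0,0,0,0,3,0,0,0,0,0,0,6,0,0,0,0,0,0,8.5,0,0,0,0,0,0,8.5,0,0,0,0,0,0,8.5]'

```text
clock: 6.08
tcp_pos: [554.5, 133.1, 145.3]
ee_rot: [180.0, 0.0, 74.8]
force: [0.4, -0.7, 0.2]
finger_gap: 74.2
gripper_force: 0.0
```

Request:
step_arm --rows '[0,0,0,0,0,-2,8.5,0,0,0,0,0,-5,8.5,0,0,0,0,0,-8,8.5,0,0,0,-3,1,-8,8.5,0,0,0,-6,2,-8,8.5]'

```text
clock: 6.5
tcp_pos: [558.8, 70.5, 228.0]
ee_rot: [179.7, -0.1, 75.0]
force: [-0.1, -1.8, -0.4]
finger_gap: 85.0
gripper_force: 0.0
```

Request:
step_arm --rows '[0,0,0,-3.4,1,0,8.5,0,0,0,-6.8,2,0,8.5,0,0,0,-10.2,3,0,8.5,0,0,0,-13.6,4,0,8.5,0,0,0,-17,5.2,0,8.5]'

```text
clock: 6.92
tcp_pos: [563.2, -109.3, 225.5]
ee_rot: [180.0, 0.0, 74.8]
force: [1.9, -0.3, -0.8]
finger_gap: 85.0
gripper_force: 0.0
```

```bash
python3 - <<'E'
from h import *
s=arm.observe();print({k:np.round(s[k],1) for k in('clock','tcp_pos','ee_rot','force')})
snap('wrist','w3');snap('side','s3')
E
```

```text
{'clock': np.float64(6.9), 'tcp_pos': array([ 563.2, -109.3,  225.5]), 'ee_rot': array([180. ,   0. ,  74.8]), 'force': array([ 1.9, -0.3, -0.8])}
```

View pics/w3.png

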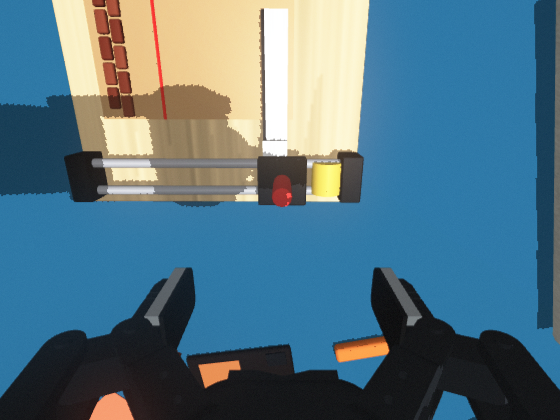

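The wrist view shows the handle top at about (283,198), between the fingers in x. The red line's lower end is at about (165,118), and the bar's front edge runs from (263,10) to (262,140).

```bash
python3 - <<'E'
from h import *
z=dict(np.load('pics/w3.npz'));z['pos']=np.array([563.6,-107.4,225.3]);z['rot']=np.array([180,0,74.8]);np.savez('pics/w3',**z)
T=lambda u,v,zz:atz('wrist',u,v,zz,'w3')
a=np.radians(-15.2);M=np.array([[np.cos(a),-np.sin(a)],[np.sin(a),np.cos(a)]])
J=lambda p:(M.T@(p[:2]-[530.5,35.5])).round(1)
for n,u,v,zz in[('handle',283,198,110),('l1',165,118,24),('l2',152,0,24),('edgeL',263.5,12,31),('edgeR',262.5,140,31)]:
    p=T(u,v,zz);print(n,p.round(1),J(p))
# side: compare red line position before/after (red pixels centroid)
for f in('s0','s3'):
    p=np.load(f'pics/{f}.npz')['p'][215:256,255:275].astype(int);m=(p[...,0]>150)&(p[...,1]<110)&(p[...,2]<110);v,u=np.nonzero(m);print(f,m.sum(),u.mean(),v.mean())
E
```

```text
handle [ 564.7 -105.   110. ] [  69.9 -126.6]
l1 [460.4 -13.2  24. ] [-54.9 -65.4]
l2 [489.2  90.4  24. ] [-54.2  42.2]
edgeL [588.2  51.9  31. ] [51.4 30.9]
edgeR [554.1 -61.3  31. ] [ 48.2 -87.3]
s0 52 8.76923076923077 22.192307692307693
s3 34 10.558823529411764 17.823529411764707
```

Request:
step_arm --rows '[0,0,0,0.1,0,3.5,8.5,0,0,0,0.1,0,7,8.5,0,0,0,0.1,0,10.5,8.5,0,0,0,0.1,0,14,8.5,0,0,0,0.1,0,15.5,8.5]'

```text
clock: 7.43
tcp_pos: [561.2, -105.5, 64.8]
ee_rot: [-179.6, 0.0, 74.8]
force: [-1.4, 0.1, -0.5]
finger_gap: 85.0
gripper_force: 0.0
```

Request:
step_arm --rows '[0,0,0,0,0,0,1,0,0,0,0,0,0,1,0,0,0,0,0,0,1,0,0,0,0,0,0,1,0,0,0,0,0,0,1]' --squeeze 50

```text
clock: 7.85
tcp_pos: [564.9, -106.5, 72.3]
ee_rot: [179.8, 0.0, 74.8]
force: [0.3, 0.2, -1.0]
finger_gap: 25.1
gripper_force: 0.0
```

Request:
step_arm --rows '[0,0,0,0,0,0,1,0,0,0,0,0,0,1,0,0,0,0,0,0,1,0,0,0,0,0,0,1,0,0,0,0,0,0,1]'

```text
clock: 8.27
tcp_pos: [563.2, -106.1, 72.3]
ee_rot: [-179.9, 0.0, 74.8]
force: [-9.2, 3.5, 9.9]
finger_gap: 16.7
gripper_force: 49.2
```

The handle is held. I pull along -x of the jig (tool -y), 95 mm first, then look.

Request:
step_arm --rows '[0,0,0,0,-0.5,0,1,0,0,0,0,-1.5,0,1,0,0,0,0,-2.5,0,1,0,0,0,0,-3.5,0,1,0,0,0,0,-4.5,0,1]'

```text
clock: 8.68
tcp_pos: [521.9, -94.8, 72.3]
ee_rot: [179.6, -0.0, 74.8]
force: [7.8, -0.2, 3.0]
finger_gap: 16.9
gripper_force: 49.8
```

Request:
step_arm --rows '[0,0,0,0,-1,0,1,0,0,0,0,-2,0,1,0,0,0,0,-3,0,1,0,0,0,0,-4,0,1,0,0,0,0,-5,0,1]'

```text
clock: 9.1
tcp_pos: [474.1, -81.6, 72.3]
ee_rot: [179.6, -0.0, 74.8]
force: [10.5, -0.7, 1.4]
finger_gap: 16.7
gripper_force: 49.9
```

Request:
step_arm --rows '[0,0,0,0,0,0,1,0,0,0,0,0,0,1,0,0,0,0,0,0,1,0,0,0,0,0,0,1,0,0,0,0,0,0,1]'

```text
clock: 9.52
tcp_pos: [474.4, -81.7, 72.3]
ee_rot: [179.6, -0.0, 74.8]
force: [9.6, -0.3, 0.8]
finger_gap: 16.7
gripper_force: 49.8
```

```bash
python3 - <<'E'
from h import *
snap('wrist','w4');snap('top','t4');snap('side','s4')
a=cv2.imread('pics/w4.png')
b=cv2.resize(cv2.imread('pics/t4.png')[215:275,215:315],None,fx=4,fy=4,interpolation=cv2.INTER_CUBIC)
c=cv2.resize(cv2.imread('pics/s4.png')[205:275,235:325],None,fx=4,fy=4,interpolation=cv2.INTER_CUBIC)
o=np.zeros((600,800,3),np.uint8);o[:240,:400]=b;o[:280,430:790]=c;o[290:590,:560]=a[0:300];cv2.imwrite('pics/m4.png',o)
E
```

```text
(no output)
```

View pics/m4.png

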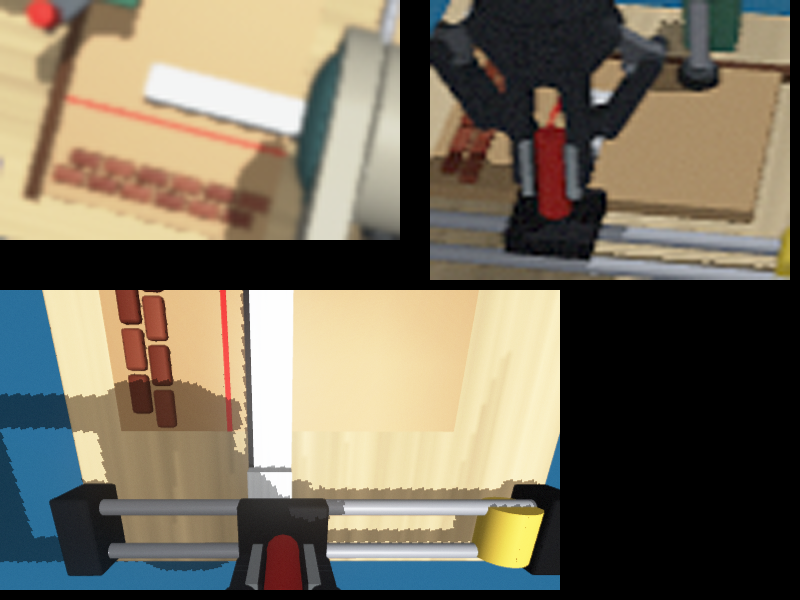

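The montage shows the black edge still short of the red line: about 246 against 229 px in the wrist view at row 100. I convert that to mm.

```bash
cat > m.py <<'E'
from h import *
import sys
f=sys.argv[1];z=np.load(f'pics/{f}.npz');p=z['p'].astype(int)
a=np.radians(-15.2);M=np.array([[np.cos(a),-np.sin(a)],[np.sin(a),np.cos(a)]])
J=lambda q:M.T@(q[:2]-[530.5,35.5])
print(z['pos'],z['rot'])
for v in(5,30,60,80):
    r=p[v];red=np.nonzero((r[:,0]>190)&(r[:,1]<120)&(r[:,2]<120))[0];red=red[(red>180)&(red<270)]
    dk=np.nonzero(r[:,:].max(1)<95)[0];dk=dk[(dk>200)&(dk<270)]
    print(v,'red',red,'dark',dk)
    if len(dk) and len(red):print(' line',J(atz('wrist',red.mean(),v,24,f)).round(1),' edge L@33',J(atz('wrist',dk.min()-.5,v,33,f)).round(1),'L@28',J(atz('wrist',dk.min()-.5,v,28,f)).round(1),'R@33',J(atz('wrist',dk.max()+.5,v,33,f)).round(1))
c=cam('wrist',f)[2];print('cam',J(c),c[2])
E
python3 m.py w4
```

```text
[474.38802226 -81.73249374  72.28843875] [ 1.79599760e+02 -4.00044573e-02  7.48183076e+01]
5 red [220 221 222 223 224 225] dark [243 244 245 246 247 248]
 line [-54.9   2.5]  edge L@33 [-43.4   0.4] L@28 [-43.9   1.6] R@33 [-40.4   0.4]
30 red [222 223 224 225 226] dark [244 245 246 247 248]
 line [-54.7  -9.1]  edge L@33 [-43.3 -10.7] L@28 [-43.8  -9.8] R@33 [-40.8 -10.7]
60 red [223 224 225 226 227] dark [246 247 248 249]
 line [-55.1 -23.9]  edge L@33 [-42.8 -24.8] L@28 [-43.3 -24.2] R@33 [-40.7 -24.8]
80 red [224 225 226 227 228] dark [247 248 249]
 line [-55.1 -34.2]  edge L@33 [-42.6 -34.6] L@28 [-43.1 -34.3] R@33 [-41.  -34.6]
cam [-24.44474635 -43.73021092] 214.52017533140656
```

The gap is about 11.5 mm, and the edge agrees with handle minus 20. I pull that much.

Request:
step_arm --rows '[0,0,0,0,-0.4,0,1,0,0,0,0,-0.8,0,1,0,0,0,0,-1.15,0,1,0,0,0,0,-1.15,0,1,0,0,0,0,-1.15,0,1]'

```text
clock: 10.08
tcp_pos: [463.3, -78.7, 72.3]
ee_rot: [179.6, -0.0, 74.8]
force: [9.0, -0.6, -0.3]
finger_gap: 17.0
gripper_force: 49.9
```

Request:
step_arm --rows '[0,0,0,0,0,0,1,0,0,0,0,0,0,1,0,0,0,0,0,0,1,0,0,0,0,0,0,1,0,0,0,0,0,0,1]'

```text
clock: 10.5
tcp_pos: [463.4, -78.7, 72.3]
ee_rot: [179.6, -0.0, 74.8]
force: [10.6, -0.0, 0.4]
finger_gap: 16.8
gripper_force: 49.9
```

```bash
python3 - <<'E'
from h import *
snap('wrist','w5');snap('top','t5')
a=cv2.resize(cv2.imread('pics/w5.png')[0:150,190:310],None,fx=3.9,fy=3.9,interpolation=cv2.INTER_CUBIC)
b=cv2.resize(cv2.imread('pics/t5.png')[225:270,230:305],None,fx=4,fy=4,interpolation=cv2.INTER_CUBIC)
o=np.zeros((600,800,3),np.uint8);o[:585,:468]=a;o[:180,480:780]=b;cv2.imwrite('pics/m5.png',o)
E
python3 m.py w5
```

```text
[463.44727384 -78.7052963   72.28755181] [ 1.79581127e+02 -4.69968569e-02  7.48206527e+01]
5 red [] dark [244 245 246 247 248]
30 red [] dark [245 246 247 248]
60 red [] dark [246 247 248 249]
80 red [244] dark []
cam [-35.84625046 -43.69491671] 214.52918897872615
```

View pics/m5.png

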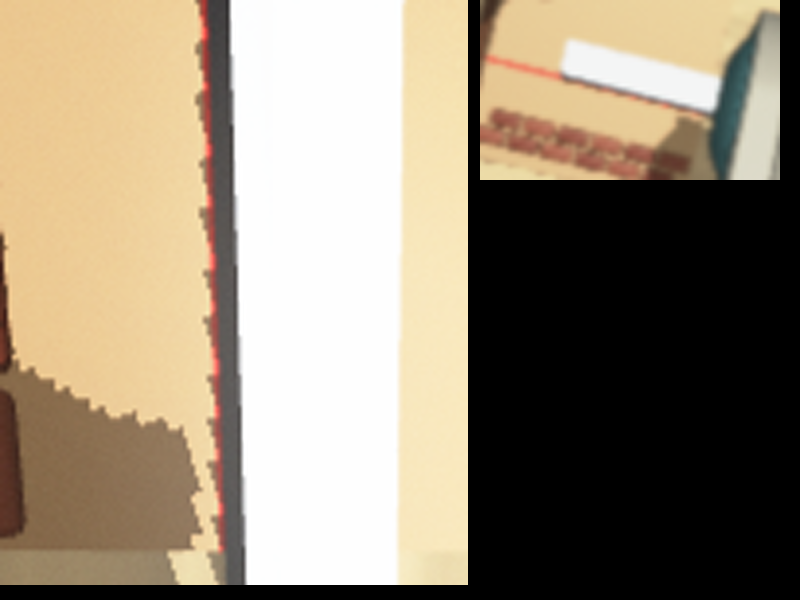

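The black edge lies along the red line, with only a thin sliver of it still showing (crop x≈210, and also in the top view). The handle is held at 50 N against about 10 N of spring. Handing in.

```bash
python3 -c "
from rig import order
print(order.finish_job())"
```

```text
the job is handed in; nothing more can be done
None
```

I handed the job in with the crank about 45° past one full turn (estimated 7.0 rad, foot down on the board), the black edge on the red line to within about 1–2 mm, and the handle still gripped at 50 N; the foot's force was not measured and no verdict came back.

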